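# Feed a blank through the gauge bridge on a locking sled

## Robot

A 6-joint arm with a two-finger parallel gripper is mounted at the origin on the work surface. World frame = base frame: x ahead of the robot, y to its left, z up, the work surface at z = 0. Lengths are in mm, angles in rad, forces in N, time in s.
With the tool pointing down it reaches from about 300 to 775 mm from the base axis. Payload 14.6 kg.
Tool frame: the origin (TCP) lies midway between the tips of the shut fingers; the grasp point (between the pads) lies 19 mm behind it (manip.hold_point_z is the distance from the TCP to the grasp point, in mm); z points along the fingers, y is the direction in which the jaws open and shut (so a half turn about z gives the same grasp; the last joint's range is limited). The gripper opens to 94 mm and grips with 3 to 60 N. Pads are 16 mm wide; open, the fingers measure 119 mm over their backs; the gripper's body (75 mm by 177 mm) begins 78 mm behind the grasp point.
Start: joints at [1.239, 0.3, 1.521, -0, 1.321, -0.067], TCP at [143.942, 530.82, 205.446] pointing down, gripper open.
Joint ranges: [-3.03, 3.03], [-0.79, 2.21], [0.23, 2.52], [-1.04, 4.18], [0, 3.07], [-2.55, 2.55]. Speed limits (rad/s): [2.22, 2.22, 2.57, 3.14, 3.14, 3.14].

## Interface

Orientations are given as [roll, pitch, yaw] about the fixed x, y, z axes, in that order (R = Rz(yaw) Ry(pitch) Rx(roll)).
In Python, from cell import manip gives the robot as it stands.
- The arm moves only by the shell command python3 -m crank 'ROWS' [OPENING] [FORCE]. ROWS is JSON, a list of rows, each an object with "offset": the shift along the world's x, y, z in m, a list of three; "spin": the turn about the world's z in degrees. In form: [{"offset": [dx, dy, dz], "spin": spin}, ...]. A call has exactly 8 rows; each row is the pose to reach, as a shift and turn from the pose measured when the call began; what a row does not reach only later rows make up. A row lasts 1/12 s, in which the tool goes at most 41.7 mm and 7.16 degrees, less where a joint would pass 70% of its speed; a pose out of reach is approached as far as the arm can. A call with a gripper value outside its range is refused whole. OPENING is the opening, from 0 (shut) to 1 (fully open), set as the call begins (- or left out, the last holds). The fingers move at their own pace and stop on an object; FORCE is the grip in N (left out, the last holds). Time passes only in rows, so rows that repeat a pose let the fingers close, or fill a call up. It gives the time, the measured TCP pose, the force and the opening at its end, in the units of the state.
- manip.read_state(): the state, without advancing time (a new reading comes with each control period).
- manip.camera(name): name is "scene" or "top"; returns a dict with "pixels" (400x640x3 uint8, red, green, blue), "fx", "fy", "cx", "cy" (pixels), "extrinsics" (4x4, takes a point from world to camera coordinates). Camera axes: x right, y down, z forward; pixel columns grow to the right and rows downward; lengths in mm; the calibration is good to about 2 mm. A picture is of the moment at which its call begins. There is no depth.
- manip.sign_off(): hands the job in, once; it reports no verdict.
Trained networks look in a picture, given as the dict that the camera call returned (one of the last four; its "shot" number tells which), for a name from the list of things; names that differ only in an ending like _2 or _b are one class to them, and where a whole thing is asked for, a point or a joint stands for the part that bears it (a point fixed in the world has none). Each returns a list of dicts, best first, with "conf" (0 to 1); they miss things now and then, are a little off and sometimes report something else, mostly with a low value. They report only what shows in the picture. A call takes as long as a camera call. They do not tell look-alikes from the thing itself.
- manip.search_frame(picture, name): "location" ([x, y, z] in mm, in world coordinates, good to about 4 mm: the middle of the surface that is visible of it).
- manip.masks_of(picture, name): "mask" (400x640 bool, what is visible of it).
The state is a dict: "clock": time; "joints": joint angles; "qd": joint speeds; "effort": joint torques, N m; "eef_pos": TCP position; "eef_rot": TCP orientation; "wrist_force": force on the tool from outside, world axes, zero at the start; "moment": the same for the moment, N m; "finger_gap": finger opening in mm.
Only numpy, scipy, OpenCV 4.12 (cv2) and the standard library are available. Lean on these libraries where they do the work, as an engineer would, in place of code of your own. Each camera call takes 0.05 s, during which the arm holds its last target. There are 200 camera calls.

## Task

Lay the short thick wooden blank flat and lengthwise on the sled's bed, between its two shoulders, while the sled is still where it stands before the bridge, and let go of it. Then take the sled through under the bridge by holding its lock tab squeezed while you slide it: use the rear grip until the sled sits astride the bridge, let go so that it locks, then take the front grip on the other side and draw it on until its nose is against the end stop. Leave it locked there with the blank still lying on the bed, and leave the offcut, the screwdriver and the marking gauge that lie around it alone.

Things in the scene. Friction and masses are not known exactly. Their poses are not given: they have to be found in the camera images.
- track: aluminium base plate of the feed jig, fixed to the bench, 170 x 480 x 10 mm; origin at the middle of its underside, z up, y = feed direction (the sled moves to +y), x across. A toothed steel rail (teeth every 8 mm, top 32 mm above the bench) runs along it at x = +54 to +66 mm. The gauge bridge stands across its middle
- bridge (a point): middle of the underside of the fixed gauge bridge (grey, green head, round dial), 88 mm above the bench at track x = y = 0; 24 mm thick along y, solid from here up to 200 mm above the bench, posts at x = +-67 to +-85 mm. The sled with its grips and a flat-lying blank passes under it; a gripper holding a grip does not
- sled (a joint): travel of the sled along the track's +y, m: 0 to 0.235; at value s the sled's middle is at track y = s - 0.110. Starts at 0 to 0.024, before the bridge or with only its front end under it. Unlocked it slides with about 2 N; locked it does not move, apart from 1 mm of play either way
- lock (a joint): how far the sled's lock bar is pressed in, m: 0 = out, its tooth in the toothed rail, sled locked; 0.010 = fully in; the sled is free from 0.007 on. It springs out by itself: 6 N to begin to press it, 10 N to hold it fully in. Let go between two notches, it draws the sled up to 4 mm to the nearer notch; should it rest tooth on tooth, nudge the sled. Either tab moves the one bar
- bed (a point): middle of the top of the sled's plywood bed, 40 mm above the bench; axes as the track's. Bed 64 mm across (x); the blank lies along y between two shoulders 124 mm apart that stand 12 mm above the bed; no side lips. The sled is 200 mm long in all
- grip_rear (a point): middle of the grip pair on the sled's rear end (85 mm behind the bed's middle), 62 mm above the bench; axes as the track's. Fixed upright plate, outer face at x = -19 mm; movable lock tab, outer face at x = +20 mm, pressed towards the plate by up to 10 mm. Each 26 mm along y, top 78 mm above the bench, free beside down to 42 mm. Pinch both across x: then 29 mm wide, middle at x = -4.5 mm
- grip_front (a point): the same grip pair on the sled's front end (85 mm ahead of the bed's middle), same shape, sizes and sides; its tab works the same lock bar
- nose (a point): the front end face of the sled (100 mm ahead of the bed's middle), 25 mm above the bench, the face that meets the end stop
- stop_face (a point): the point of the end stop's face that the nose meets; a rigid dark steel block 70 x 30 mm, 36 mm high above the bench, at the track's far (+y) end, one piece with the toothed rail; its place along the track differs from start to start. With the sled against it the lock's tooth is at the last notch; locked there the nose is 0 to 2 mm from it
- blank: the planed wooden blank, 110 x 60 x 36 mm (x, y, z), about 0.13 kg, plain wood, lying flat on the bench on one side or the other of the track; origin at the middle of its underside, x along its length
- offcut: bystander: a longer, thinner, narrower wooden offcut, 170 x 45 x 20 mm, lying on the other side of the track from the blank; origin under its middle, x along its length
- driver: bystander: wooden-handled screwdriver 210 mm long, 26 mm thick, lying on the bench on the near left; origin under its middle
- marker: bystander: wooden marking gauge, 170 mm beam, 52 mm high, on the near right; origin under its beam's middle
There are look-alikes about, which are no part of the job. Leave any orange or yellow look-alike of the blank alone.

How it is judged:
By the outcome, as a careful person would: the job done as asked, in the order asked, and still so for the second after the job is handed in, with the robot touching nothing.
It also fails if it takes over 72 s, if anything falls off the work surface, if the arm or the gripper's body presses on something with over 40 N, if the wrist force passes 120 N, or if a joint passes its speed limit or range.

## Working session

There is one attempt and no reset: what is moved stays moved. The work goes in short steps, Python scripts to look and compute and a shell command to move; the robot and the scene stay as the last step left them, time stands still between calls to the robot, and variables do not carry over. Pictures are saved under pics/ and viewed, about 8 in all and at most 12, crops included, and the job is handed in when it is done.

```bash
ls; mkdir -p pics; python3 - <<'E'
from cell import manip
import cv2,numpy as np
s=manip.read_state();print({k:np.round(v,3).tolist() for k,v in s.items()}, manip.hold_point_z)
for c in("scene","top"):
    p=manip.camera(c);cv2.imwrite(f"pics/{c}0.png",p["pixels"][...,::-1])
    print(c,p["fx"],p["cx"],p["cy"],np.round(p["extrinsics"],3).tolist())
    for n in["track","bridge","sled","bed","grip_rear","grip_front","nose","stop_face","blank","offcut","driver","marker"]:
        print(n,[(round(d["conf"],2),np.round(d["location"]).tolist()) for d in manip.search_frame(p,n)[:4]])
E
```

```text
pics
{'clock': 0.0, 'joints': [1.239, 0.3, 1.522, 0.0, 1.321, -0.067], 'qd': [-0.0, -0.001, 0.001, 0.001, 0.001, -0.0], 'effort': [0.0, -53.18, -35.273, 0.071, 0.024, -0.0], 'eef_pos': [143.875, 530.582, 204.902], 'eef_rot': [-3.14, -0.0, 2.877], 'wrist_force': [-0.013, -1.054, 0.015], 'moment': [-0.032, -0.0, 0.023], 'finger_gap': 93.893} 18.8
scene 470.3038216706673 324.5033046871478 198.87629718958993 [[-0.611, 0.792, -0.007, 342.101], [0.429, 0.323, -0.843, -108.051], [-0.665, -0.518, -0.537, 1595.961], [0.0, 0.0, 0.0, 1.0]]
track [(0.9, [610.0, 8.0, 23.0]), (0.73, [602.0, -126.0, 37.0])]
bridge [(0.81, [611.0, 7.0, 25.0])]
sled [(0.73, [604.0, -127.0, 42.0])]
bed [(0.66, [605.0, -130.0, 46.0])]
grip_rear [(0.7, [603.0, -124.0, 43.0]), (0.27, [618.0, -121.0, 28.0])]
grip_front [(0.96, [604.0, -129.0, 38.0])]
nose [(0.84, [605.0, -126.0, 37.0]), (0.54, [653.0, 141.0, 27.0]), (0.19, [359.0, -277.0, 34.0])]
stop_face [(0.94, [651.0, 137.0, 25.0])]
blank [(0.93, [328.0, -420.0, 38.0]), (0.63, [512.0, -543.0, 30.0]), (0.58, [490.0, -411.0, 36.0]), (0.57, [652.0, -341.0, 36.0])]
offcut
[... 232 characters left out ...]
.001, -1.0, 0.014, -77.782], [-0.997, 0.0, -0.08, 472.537], [0.08, -0.014, -0.997, 1593.065], [0.0, 0.0, 0.0, 1.0]]
track [(0.81, [577.0, -18.0, 10.0])]
bridge [(0.97, [579.0, -14.0, 12.0])]
sled [(0.69, [590.0, -116.0, 38.0])]
bed [(0.76, [587.0, -113.0, 38.0])]
grip_rear [(0.8, [593.0, -114.0, 40.0]), (0.47, [576.0, -16.0, 7.0])]
grip_front [(0.61, [588.0, -115.0, 38.0]), (0.56, [478.0, -425.0, 38.0])]
nose [(0.73, [591.0, -110.0, 36.0]), (0.63, [576.0, -16.0, 8.0])]
stop_face [(0.86, [644.0, 176.0, 30.0])]
blank [(0.61, [637.0, -357.0, 32.0]), (0.6, [502.0, -561.0, 32.0]), (0.58, [480.0, -428.0, 34.0])]
offcut []
driver [(0.75, [335.0, 246.0, 22.0])]
marker [(0.65, [342.0, -282.0, 35.0])]
```

View pics/scene0.png

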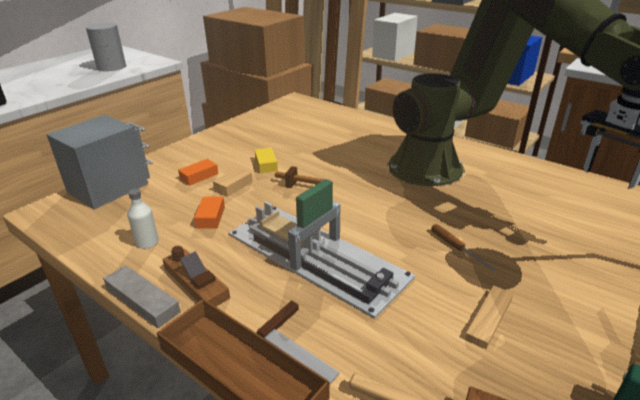

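View pics/top0.png

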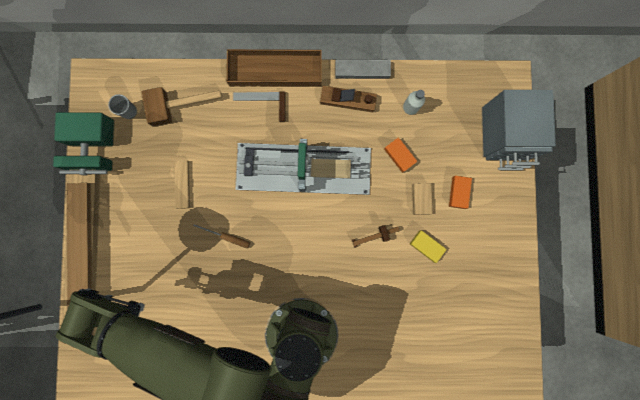

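```bash
cat > h.py <<'E'
import numpy as np,cv2
from scipy.optimize import minimize
from cell import manip
def proj(p,P):
    P=np.atleast_2d(P);E=p["extrinsics"];c=P@E[:3,:3].T+E[:3,3]
    return np.c_[p["fx"]*c[:,0]/c[:,2]+p["cx"],p["fy"]*c[:,1]/c[:,2]+p["cy"]]
def back(p,uv,z):
    E=p["extrinsics"];R=E[:3,:3];o=-R.T@E[:3,3]
    d=R.T@np.array([(uv[0]-p["cx"])/p["fx"],(uv[1]-p["cy"])/p["fy"],1]);return o+d*(z-o[2])/d[2]
def box(x,y,yaw,L,W,H,z0=0):
    c,s=np.cos(yaw),np.sin(yaw)
    return np.array([[x+c*a-s*b,y+s*a+c*b,z] for a in(-L/2,L/2) for b in(-W/2,W/2) for z in(z0,z0+H)])
def sil(p,P,k=4):
    m=np.zeros((400*k,640*k),np.uint8)
    h=cv2.convexHull(np.round((proj(p,P)+.5)*k).astype(np.int32));cv2.fillConvexPoly(m,h,1)
    return cv2.resize(m.astype(np.float32),(640,400),interpolation=cv2.INTER_AREA)
def fit(pm,x0,L,W,H,z0=0):
    """pm: list of (picture,mask)"""
    f=lambda v:sum(np.abs(sil(p,box(v[0],v[1],v[2]/100,L,W,H,z0))-m).sum()/m.sum() for p,m in pm)
    r=minimize(f,[x0[0],x0[1],x0[2]*100],method="Nelder-Mead",options=dict(initial_simplex=np.array([x0[0],x0[1],x0[2]*100])+np.array([[0,0,0],[15,0,0],[0,15,0],[0,0,15]])))
    return r.x[0],r.x[1],r.x[2]/100,r.fun
E
python3 - <<'E'
from h import *
S=manip.camera("scene");T=manip.camera("top")
ms={}
for n,p in(("S",S),("T",T)):
    for d in manip.masks_of(p,"blank"):
        v,u=np.nonzero(d["mask"]);print(n,round(d["conf"],2),u.mean().round(1),v.mean().round(1),len(u))
        if abs(u.mean()-(233 if n=="S" else 423))<8: ms[n]=d["mask"].astype(float)
P=dict(S=S,T=T)
for k in("S","T","ST"):
    for y in (1.5,):
        if all(c in ms for c in k): print(k,np.round(fit([(P[c],ms[c]) for c in k],(485,-420,y*0),110,60,36),3))
def crop(p,u0,v0,w,h,k):return cv2.resize(p["pixels"][v0:v0+h,u0:u0+w,::-1],None,fx=k,fy=k,interpolation=cv2.INTER_CUBIC)
cv2.imwrite("pics/t1.png",crop(T,230,130,160,72,5))
a=crop(S,220,170,200,150,4);cv2.imwrite("pics/s1.png",a)
b=np.hstack([crop(T,375,130,110,135,3),crop(S,170,140,115,135,3)]);cv2.imwrite("pics/b1.png",b)
E
```

```text
S 0.89 198.1 170.9 680
S 0.77 231.8 181.3 684
S 0.72 209.2 211.7 805
S 0.69 266.2 159.6 476
T 0.89 460.4 191.9 636
T 0.79 422.0 198.2 618
T 0.76 400.2 154.5 582
T 0.59 427.8 246.1 610
S [ 4.79969e+02 -4.32471e+02  9.10000e-02  7.00000e-02]
T [ 442.856 -210.945   -1.13     1.899]
ST [ 4.79298e+02 -4.32911e+02  8.10000e-02  2.06300e+00]
```

View pics/t1.png

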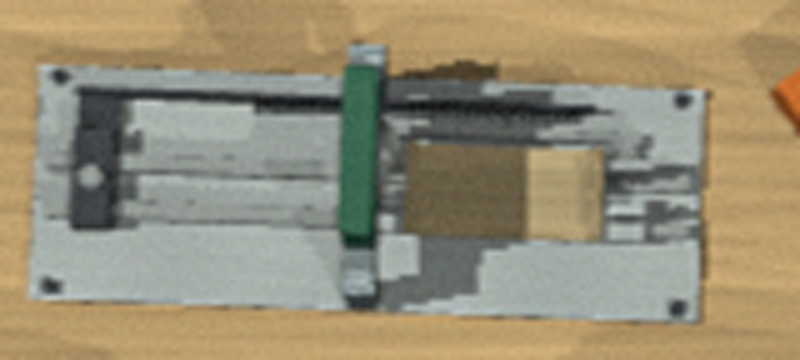

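View pics/s1.png

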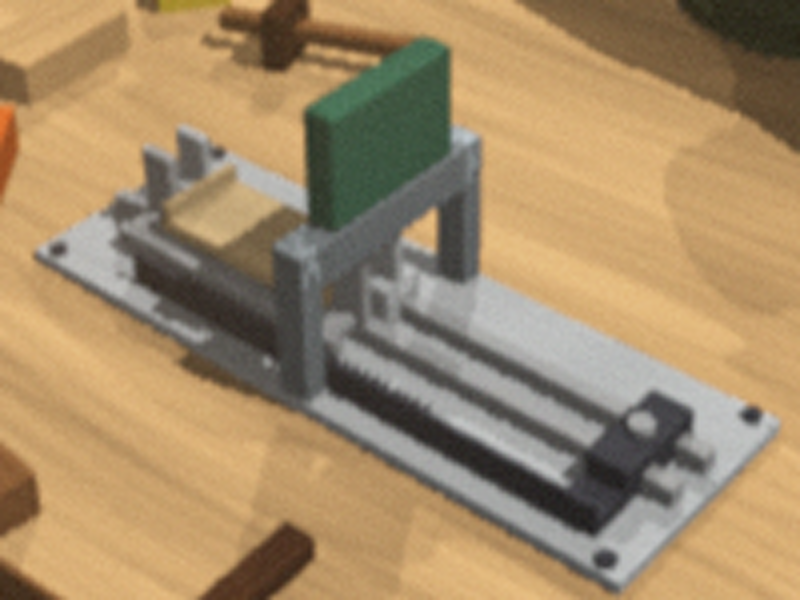

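View pics/b1.png

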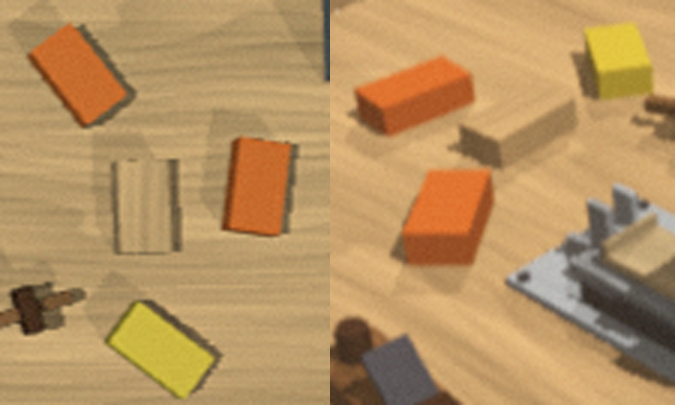

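```bash
cat >> h.py <<'E'
def tocam(pts,u0,v0,k): return (np.array(pts,float)+.5)/k-.5+[u0,v0]
E
python3 - <<'E'
from h import *
from scipy.optimize import least_squares
S=manip.camera("scene");T=manip.camera("top")
P=dict(S=S,T=T);ms={}
for n,p,c in(("S",S,(232,181)),("T",T,(422,198))):
    for d in manip.masks_of(p,"blank"):
        v,u=np.nonzero(d["mask"])
        if np.hypot(u.mean()-c[0],v.mean()-c[1])<9: ms[n]=d["mask"].astype(float)
for k in("S","T","ST"):
    if all(c in ms for c in k): print("blank",k,np.round(fit([(P[c],ms[c]) for c in k],(482,-428,.05),110,60,36),3))
tc=tocam([(40,65),(706,90),(697,322),(30,298)],230,130,5) # top: (+x,+y),(+x,-y),(-x,-y),(-x,+y)
sc=tocam([(620,588),(37,255),(778,425)],220,170,4)       # (+x,+y),(+x,-y),(-x,+y)
loc=np.array([(85,240,10),(85,-240,10),(-85,-240,10),(-85,240,10)])
def W(v,L):
    c,s=np.cos(v[2]),np.sin(v[2]);return np.c_[v[0]+c*L[:,0]-s*L[:,1],v[1]+s*L[:,0]+c*L[:,1],L[:,2]]
rT=lambda v:(proj(T,W(v,loc))-tc).ravel(); rS=lambda v:(proj(S,W(v,loc[[0,1,3]]))-sc).ravel()
for nm,f in(("T",rT),("S",rS),("TS",lambda v:np.r_[rT(v),rS(v)])):
    r=least_squares(f,[590,-10,0]);print("track",nm,np.round(r.x,3),np.round(r.fun,1))
v=r.x
# bed ends / stop in top
def inv(w):
    c,s=np.cos(v[2]),np.sin(v[2]);d=np.array(w[:2])-v[:2];return np.round([c*d[0]+s*d[1],-s*d[0]+c*d[1]],1)
for nm,q,z in(("bed front",(403,190),46),("bed rear",(605,193),52),("bed+x",(500,147),46),("bed-x",(500,237),46),("stop face",(119,165),36),("greenhead",(361,155),200)):
    print(nm,inv(back(T,tocam(q,230,130,5),z)))
for nm,q,z in(("rear plate top mid",(160,152),78),("rear tab? ",(193,133),78),("fr tab",(380,285),78),("stop face top -x",(600,445),36)):
    print("S",nm,inv(back(S,tocam(q,220,170,4),z)))
for n in("bed","grip_rear","grip_front","sled","nose","stop_face"):
    for c in P:
        for d in manip.search_frame(P[c],n)[:1]: print(n,c,round(d["conf"],2),inv(d["location"]),round(d["location"][2]))
E
```

```text
blank S [ 4.77972e+02 -4.31526e+02  2.10000e-02  4.30000e-02]
blank T [ 4.83395e+02 -4.31319e+02 -1.60000e-02  4.70000e-02]
blank ST [ 4.81152e+02 -4.31020e+02  9.00000e-03  1.46000e-01]
track T [ 5.93129e+02 -7.30000e+00 -3.60000e-02] [ 0.2 -0.1 -0.3 -0.1  0.2  0.2 -0.2  0.1]
track S [ 5.93217e+02 -2.87000e+00 -3.80000e-02] [-0.2  0.3 -0.9 -0.8  1.  -0.2]
track TS [ 5.92877e+02 -4.76300e+00 -3.70000e-02] [-0.5 -0.1 -1.  -0.1 -0.5  0.2 -0.9  0.1 -0.7 -0.2 -1.4 -1.1  0.4 -0.7]
bed front [ -1.9 -27.8]
bed rear [   0.3 -169.7]
bed+x [ 31.3 -95. ]
bed-x [-32.7 -97.2]
stop face [  9.9 174.1]
greenhead [-4.4 -3.3]
S rear plate top mid [  13.7 -181.6]
S rear tab?  [ -16.5 -181.2]
S fr tab [30.6 26.2]
S stop face top -x [ 23.2 184. ]
bed S 0.7 [  12.9 -123.3] 44
bed T 0.85 [  -2.9 -107.6] 41
grip_rear S 0.87 [  13.8 -123.3] 44
grip_rear T 0.83 [   0.8 -105.2] 37
grip_front S 0.69 [  13.3 -122.7] 36
grip_front T 0.83 [  -0.4 -109. ] 38
sled S 0.64 [  15.4 -122.8] 43
sled T 0.95 [  -1.  -107.8] 39
nose S 0.62 [  17.2 -118.5] 39
nose T 0.95 [   0.3 -105.9] 35
stop_face S 0.71 [ 54.5 146.7] 29
stop_face T 0.82 [ 44.8 180.1] 30
```

```bash
python3 -m crank '[{"offset":[0.02,-0.02,0.015],"spin":-7},{"offset":[0.05,-0.055,0.03],"spin":-14},{"offset":[0.085,-0.09,0.05],"spin":-21},{"offset":[0.12,-0.13,0.065],"spin":-28},{"offset":[0.155,-0.17,0.08],"spin":-35},{"offset":[0.19,-0.21,0.095],"spin":-42},{"offset":[0.225,-0.245,0.11],"spin":-49},{"offset":[0.255,-0.28,0.125],"spin":-55}]' 1
python3 -m crank '[{"offset":[0.01,-0.04,0],"spin":-7},{"offset":[0.015,-0.08,0],"spin":-14},{"offset":[0.02,-0.12,0],"spin":-21},{"offset":[0.025,-0.16,0],"spin":-28},{"offset":[0.03,-0.2,0],"spin":-35},{"offset":[0.04,-0.24,0],"spin":-42},{"offset":[0.045,-0.28,0],"spin":-49},{"offset":[0.05,-0.32,0],"spin":-55}]'
python3 -m crank '[{"offset":[0.01,-0.04,0],"spin":-7},{"offset":[0.015,-0.08,0],"spin":-14},{"offset":[0.02,-0.12,0],"spin":-21},{"offset":[0.025,-0.16,0],"spin":-28},{"offset":[0.03,-0.2,0],"spin":-35},{"offset":[0.03,-0.24,0],"spin":-42},{"offset":[0.03,-0.28,0],"spin":-49},{"offset":[0.03,-0.31,0],"spin":-55}]'
```

```text
clock: 2.97
eef_pos: [351.2, 303.0, 308.9]
eef_rot: [3.141, -0.0, 1.911]
wrist_force: [0.5, 0.1, 1.0]
finger_gap: 94.0
clock: 3.63
eef_pos: [401.0, -19.0, 309.2]
eef_rot: [3.14, -0.001, 0.945]
wrist_force: [0.7, 0.8, -0.1]
finger_gap: 93.9
clock: 4.3
eef_pos: [430.4, -331.9, 308.9]
eef_rot: [3.14, -0.0, -0.023]
wrist_force: [-0.4, 0.5, 0.6]
finger_gap: 94.1
```

```bash
python3 -m crank '[{"offset":[0.012,-0.025,-0.02],"spin":1.5},{"offset":[0.025,-0.05,-0.05],"spin":1.5},{"offset":[0.04,-0.075,-0.08],"spin":1.5},{"offset":[0.05,-0.095,-0.11],"spin":1.5},{"offset":[0.051,-0.099,-0.14],"spin":1.5},{"offset":[0.051,-0.099,-0.17],"spin":1.5},{"offset":[0.051,-0.099,-0.2],"spin":1.5},{"offset":[0.051,-0.099,-0.22],"spin":1.5}]'
python3 - <<'E'
from h import *
p=manip.camera("scene");q=manip.camera("top")
f=lambda p,u,v,w,h,k:cv2.resize(p["pixels"][v:v+h,u:u+w,::-1],None,fx=k,fy=k,interpolation=cv2.INTER_CUBIC)
cv2.imwrite("pics/g1.png",np.hstack([f(p,180,100,100,120,4),f(q,380,140,100,120,4)]))
E
```

```text
clock: 4.97
eef_pos: [480.6, -430.3, 85.5]
eef_rot: [-3.14, 0.002, 0.003]
wrist_force: [-0.0, 0.2, 0.7]
finger_gap: 93.8
```

View pics/g1.png

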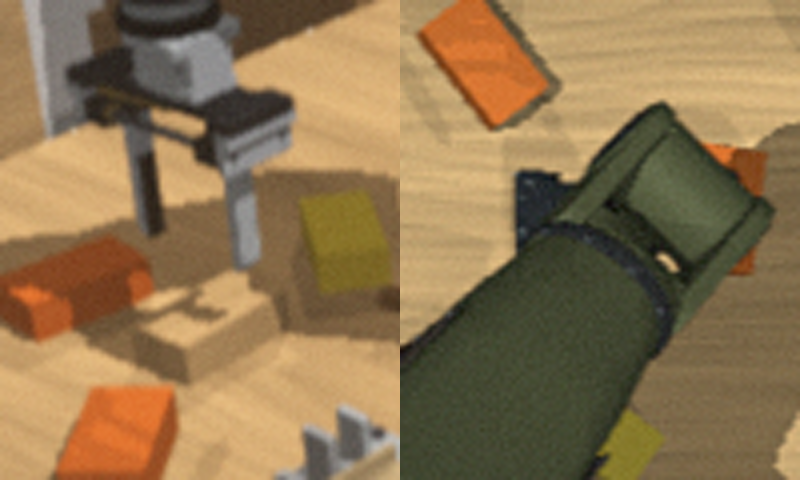

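```bash
python3 -m crank '[{"offset":[0,-0.001,-0.02],"spin":0},{"offset":[0,-0.001,-0.04],"spin":0},{"offset":[0,-0.001,-0.055],"spin":0},{"offset":[0,-0.001,-0.065],"spin":0},{"offset":[0,-0.001,-0.072],"spin":0},{"offset":[0,-0.001,-0.077],"spin":0},{"offset":[0,-0.001,-0.077],"spin":0},{"offset":[0,-0.001,-0.077],"spin":0}]'
python3 -m crank '[{"offset":[0,0,0],"spin":0},{"offset":[0,0,0],"spin":0},{"offset":[0,0,0],"spin":0},{"offset":[0,0,0],"spin":0},{"offset":[0,0,0],"spin":0},{"offset":[0,0,0],"spin":0},{"offset":[0,0,0],"spin":0},{"offset":[0,0,0],"spin":0}]' 0.5 25
python3 -m crank '[{"offset":[0,0,0],"spin":0},{"offset":[0,0,0],"spin":0},{"offset":[0,0,0.01],"spin":0},{"offset":[0,0,0.03],"spin":0},{"offset":[0,0,0.06],"spin":0},{"offset":[0,0,0.09],"spin":0},{"offset":[0,0,0.12],"spin":0},{"offset":[0,0,0.14],"spin":0}]'
```

```text
clock: 5.73
eef_pos: [480.4, -431.0, 8.9]
eef_rot: [-3.139, 0.004, 0.003]
wrist_force: [-1.0, -0.9, -0.3]
finger_gap: 93.8
clock: 6.4
eef_pos: [480.5, -430.8, 9.1]
eef_rot: [-3.139, 0.004, 0.003]
wrist_force: [-0.5, 2.3, 3.6]
finger_gap: 60.1
clock: 7.07
eef_pos: [480.8, -431.3, 152.9]
eef_rot: [-3.141, 0.001, 0.003]
wrist_force: [-0.2, -0.2, -0.8]
finger_gap: 59.6
```

```bash
python3 -m crank '[{"offset":[0.005,0.015,0.01],"spin":6},{"offset":[0.015,0.04,0.01],"spin":13},{"offset":[0.025,0.07,0.01],"spin":20},{"offset":[0.035,0.1,0.01],"spin":27},{"offset":[0.045,0.13,0.01],"spin":34},{"offset":[0.055,0.16,0.01],"spin":41},{"offset":[0.065,0.19,0.01],"spin":48},{"offset":[0.07,0.21,0.01],"spin":53}]'
python3 -m crank '[{"offset":[0.01,0.03,0],"spin":7},{"offset":[0.018,0.06,0],"spin":14},{"offset":[0.025,0.08,0],"spin":21},{"offset":[0.032,0.1,0],"spin":28},{"offset":[0.038,0.115,0],"spin":34.7},{"offset":[0.038,0.117,0],"spin":34.7},{"offset":[0.038,0.117,0],"spin":34.7},{"offset":[0.038,0.117,0],"spin":34.7}]'
```

```text
clock: 7.73
eef_pos: [551.4, -218.9, 163.5]
eef_rot: [-3.142, 0.001, 0.936]
wrist_force: [0.3, -0.2, -1.9]
finger_gap: 59.9
clock: 8.4
eef_pos: [589.2, -102.5, 163.7]
eef_rot: [-3.142, 0.001, 1.538]
wrist_force: [-0.4, -0.3, -2.9]
finger_gap: 59.7
```

```bash
python3 -m crank '[{"offset":[0,-0.0015,-0.015],"spin":0},{"offset":[0,-0.0015,-0.03],"spin":0},{"offset":[0,-0.0015,-0.045],"spin":0},{"offset":[0,-0.0015,-0.06],"spin":0},{"offset":[0,-0.0015,-0.075],"spin":0},{"offset":[0,-0.0015,-0.085],"spin":0},{"offset":[0,-0.0015,-0.09],"spin":0},{"offset":[0,-0.0015,-0.09],"spin":0}]'
python3 - <<'E'
from h import *
p=manip.camera("scene");q=manip.camera("top")
f=lambda p,u,v,w,h,k:cv2.resize(p["pixels"][v:v+h,u:u+w,::-1],None,fx=k,fy=k,interpolation=cv2.INTER_CUBIC)
cv2.imwrite("pics/g2.png",f(p,220,140,130,95,6))
np.save("g2.npy",p["pixels"])
# predicted blank corners at current pose and shoulders' inner tops for bed mid y=-98.5
s=manip.read_state();x,y,z=s["eef_pos"];yaw=s["eef_rot"][2]
print(np.round((proj(p,box(x,y,yaw,110,60,36,z-9))-[220,140])*6).astype(int).tolist())
E
```

```text
clock: 9.07
eef_pos: [588.7, -104.6, 72.9]
eef_rot: [-3.14, 0.001, 1.536]
wrist_force: [-0.4, 0.5, -2.3]
finger_gap: 59.7
[[255, 468], [249, 399], [351, 409], [346, 341], [440, 563], [436, 492], [535, 498], [533, 428]]
```

View pics/g2.png

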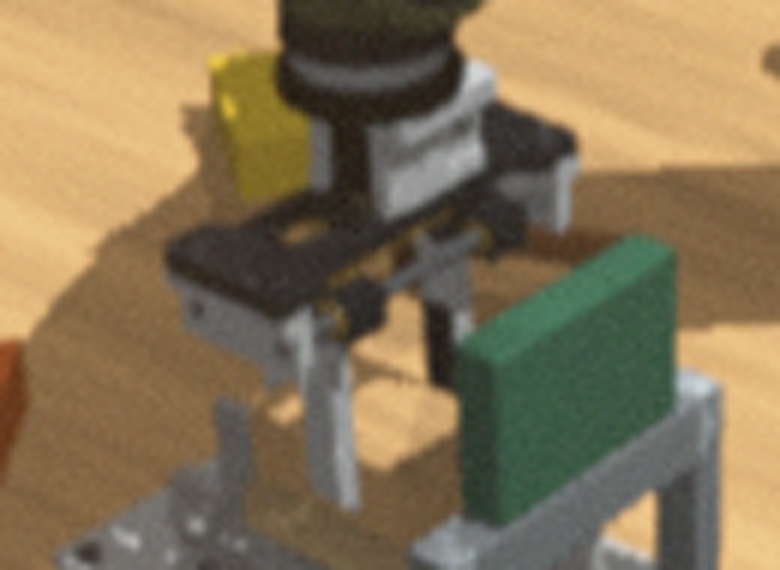

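```bash
python3 -m crank '[{"offset":[0,0.001,-0.006],"spin":0},{"offset":[0,0.001,-0.01],"spin":0},{"offset":[0,0.001,-0.014],"spin":0},{"offset":[0,0.001,-0.017],"spin":0},{"offset":[0,0.001,-0.02],"spin":0},{"offset":[0,0.001,-0.0225],"spin":0},{"offset":[0,0.001,-0.0225],"spin":0},{"offset":[0,0.001,-0.0225],"spin":0}]'
```

```text
clock: 9.83
eef_pos: [589.4, -103.4, 51.8]
eef_rot: [3.141, 0.002, 1.537]
wrist_force: [-0.0, -0.5, -1.5]
finger_gap: 59.6
```

```bash
python3 -m crank '[{"offset":[0,0,-0.001],"spin":0},{"offset":[0,0,-0.002],"spin":0},{"offset":[0,0,-0.002],"spin":0},{"offset":[0,0,-0.002],"spin":0},{"offset":[0,0,-0.002],"spin":0},{"offset":[0,0,-0.002],"spin":0},{"offset":[0,0,-0.002],"spin":0},{"offset":[0,0,-0.002],"spin":0}]'
python3 -m crank '[{"offset":[0,0,0],"spin":0},{"offset":[0,0,0],"spin":0},{"offset":[0,0,0],"spin":0},{"offset":[0,0,0],"spin":0},{"offset":[0,0,0],"spin":0},{"offset":[0,0,0],"spin":0},{"offset":[0,0,0],"spin":0},{"offset":[0,0,0],"spin":0}]' 0.9
python3 -m crank '[{"offset":[0,0,0.01],"spin":0},{"offset":[0,0,0.03],"spin":0},{"offset":[0,0,0.06],"spin":0},{"offset":[0,0,0.09],"spin":0},{"offset":[0,0,0.12],"spin":0},{"offset":[-0.03,-0.02,0.13],"spin":0},{"offset":[-0.06,-0.05,0.13],"spin":0},{"offset":[-0.1,-0.08,0.13],"spin":0}]'
python3 -m crank '[{"offset":[-0.03,-0.03,0.01],"spin":0},{"offset":[-0.06,-0.06,0.02],"spin":0},{"offset":[-0.09,-0.09,0.02],"spin":0},{"offset":[-0.11,-0.11,0.02],"spin":0},{"offset":[-0.13,-0.13,0.02],"spin":0},{"offset":[-0.15,-0.15,0.02],"spin":0},{"offset":[-0.15,-0.15,0.02],"spin":0},{"offset":[-0.15,-0.15,0.02],"spin":0}]'
python3 - <<'E'
from h import *
p=manip.camera("scene");q=manip.camera("top")
f=lambda p,u,v,w,h,k:cv2.resize(p["pixels"][v:v+h,u:u+w,::-1],None,fx=k,fy=k,interpolation=cv2.INTER_CUBIC)
cv2.imwrite("pics/g3.png",np.hstack([f(p,215,165,80,95,5),f(q,295,135,80,95,5)]))
E
```

```text
clock: 10.5
eef_pos: [589.4, -103.4, 49.9]
eef_rot: [3.141, 0.002, 1.537]
wrist_force: [0.3, 0.3, -1.0]
finger_gap: 59.6
clock: 11.17
eef_pos: [589.4, -103.4, 49.9]
eef_rot: [3.141, 0.002, 1.537]
wrist_force: [-0.6, -0.2, 0.1]
finger_gap: 84.7
clock: 11.83
eef_pos: [496.0, -178.7, 181.4]
eef_rot: [3.139, 0.003, 1.539]
wrist_force: [0.0, -1.1, -0.0]
finger_gap: 84.7
clock: 12.5
eef_pos: [345.4, -329.3, 202.1]
eef_rot: [3.138, 0.003, 1.536]
wrist_force: [0.3, 0.3, -0.5]
finger_gap: 84.3
```

View pics/g3.png

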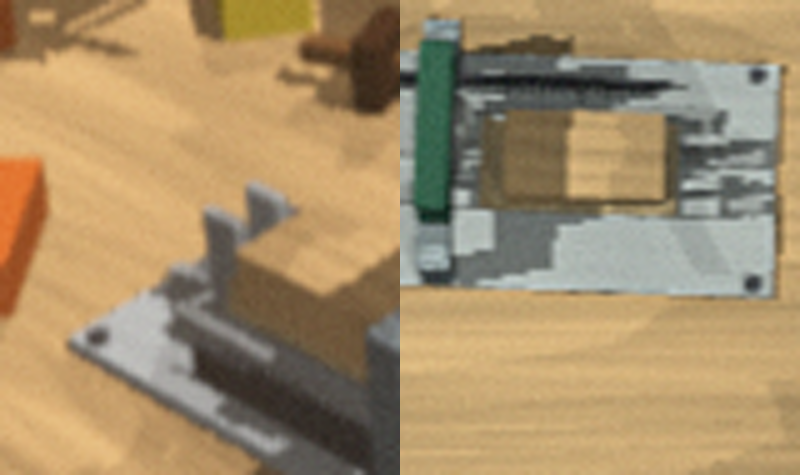

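```bash
python3 -m crank '[{"offset":[0.03,0.018,0],"spin":0},{"offset":[0.06,0.036,0],"spin":0},{"offset":[0.09,0.054,0],"spin":0},{"offset":[0.12,0.072,0],"spin":0},{"offset":[0.15,0.09,0],"spin":0},{"offset":[0.18,0.108,0],"spin":0},{"offset":[0.21,0.125,0],"spin":0},{"offset":[0.236,0.141,0],"spin":0}]' 0.62
python3 -m crank '[{"offset":[0,0,-0.02],"spin":0},{"offset":[0,0,-0.04],"spin":0},{"offset":[0,0,-0.06],"spin":0},{"offset":[0,0,-0.08],"spin":0},{"offset":[0,0,-0.095],"spin":0},{"offset":[0,0,-0.105],"spin":0},{"offset":[0,0,-0.11],"spin":0},{"offset":[0,0,-0.11],"spin":0}]'
python3 - <<'E'
from h import *
p=manip.camera("scene");q=manip.camera("top")
f=lambda p,u,v,w,h,k:cv2.resize(p["pixels"][v:v+h,u:u+w,::-1],None,fx=k,fy=k,interpolation=cv2.INTER_CUBIC)
cv2.imwrite("pics/g4.png",np.hstack([f(p,205,140,100,115,5),f(q,330,140,60,115,5)]))
E
```

```text
clock: 13.27
eef_pos: [584.6, -184.3, 201.8]
eef_rot: [3.138, 0.003, 1.541]
wrist_force: [-0.1, -0.4, -1.1]
finger_gap: 58.3
clock: 13.93
eef_pos: [584.6, -183.5, 91.1]
eef_rot: [3.139, 0.002, 1.542]
wrist_force: [-0.5, 0.4, -0.3]
finger_gap: 58.6
```

View pics/g4.png

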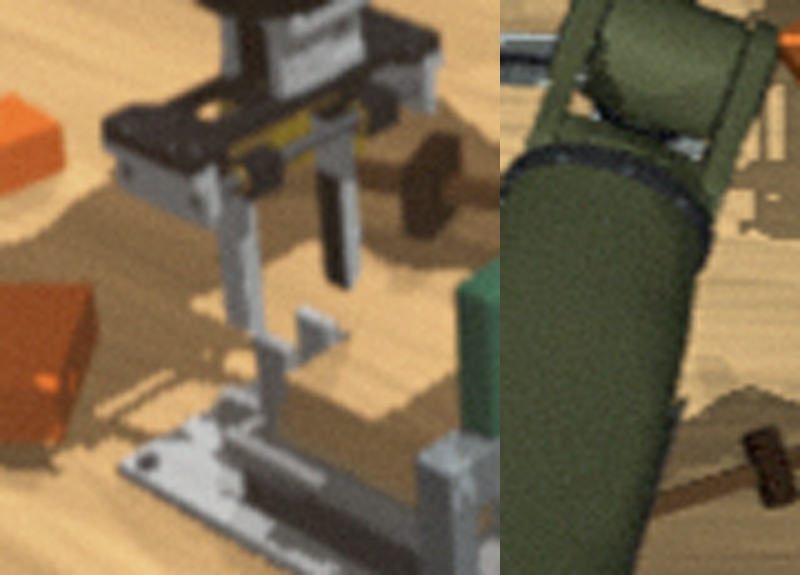

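```bash
python3 - <<'E'
from h import *
p=manip.camera("scene");s=manip.read_state();x,y,z=s["eef_pos"]
print("tcp pix",proj(p,[x,y,z])[0], "in crop",(proj(p,[x,y,z])[0]+.5-[205,140])*5)
for q in((277,344),(321,322),(299,333),(278,345)): print(q,back(p,tocam(q,205,140,5),78).round(1))
for xt in(-17,18): 
  w=np.array([593+xt+.037*-183.7,-5-.037*xt-183.7,78]); print("expected",w.round(1),((proj(p,w)[0]+.5-[205,140])*5).round())
E
```

```text
tcp pix [263.72899249 200.81286001] in crop [296.14496247 306.56430007]
(277, 344) [ 602.  -183.3   78. ]
(321, 322) [ 572.3 -179.4   78. ]
(299, 333) [ 587.2 -181.3   78. ]
(278, 345) [ 602.4 -182.2   78. ]
expected [ 569.2 -188.1   78. ] [314. 315.]
expected [ 604.2 -189.4   78. ] [266. 343.]
```

```bash
python3 -m crank '[{"offset":[-0.003,-0.002,0],"spin":-0.5},{"offset":[-0.003,-0.002,-0.008],"spin":-0.5},{"offset":[-0.003,-0.002,-0.018],"spin":-0.5},{"offset":[-0.003,-0.002,-0.028],"spin":-0.5},{"offset":[-0.003,-0.002,-0.036],"spin":-0.5},{"offset":[-0.003,-0.002,-0.042],"spin":-0.5},{"offset":[-0.003,-0.002,-0.045],"spin":-0.5},{"offset":[-0.003,-0.002,-0.045],"spin":-0.5}]'
python3 -m crank '[{"offset":[0,0,0],"spin":0},{"offset":[0,0,0],"spin":0},{"offset":[0,0,0],"spin":0},{"offset":[0,0,0],"spin":0},{"offset":[0,0,0],"spin":0},{"offset":[0,0,0],"spin":0},{"offset":[0,0,0],"spin":0},{"offset":[0,0,0],"spin":0}]' 0.2 30
```

```text
clock: 14.75
eef_pos: [581.8, -186.2, 46.9]
eef_rot: [3.138, 0.003, 1.533]
wrist_force: [0.5, -0.2, 0.0]
finger_gap: 58.6
clock: 15.42
eef_pos: [578.8, -186.1, 47.1]
eef_rot: [-3.138, 0.002, 1.533]
wrist_force: [-26.4, 1.7, 15.3]
finger_gap: 28.5
```

```bash
python3 -m crank '[{"offset":[-0.001,0,0],"spin":0},{"offset":[-0.001,0,0],"spin":0},{"offset":[-0.001,0,0],"spin":0},{"offset":[-0.001,0,0],"spin":0},{"offset":[-0.001,0,0],"spin":0},{"offset":[-0.001,0,0],"spin":0},{"offset":[-0.001,0,0],"spin":0},{"offset":[-0.001,0,0],"spin":0}]'
```

```text
clock: 16.08
eef_pos: [578.5, -186.1, 47.3]
eef_rot: [-3.14, 0.002, 1.533]
wrist_force: [4.8, -0.9, -3.8]
finger_gap: 28.2
```

```bash
python3 -m crank '[{"offset":[0,0.002,0],"spin":0},{"offset":[0.0002,0.006,0],"spin":0},{"offset":[0.0004,0.01,0],"spin":0},{"offset":[0.0005,0.014,0],"spin":0},{"offset":[0.0007,0.018,0],"spin":0},{"offset":[0.0008,0.022,0],"spin":0},{"offset":[0.0009,0.025,0],"spin":0},{"offset":[0.0009,0.025,0],"spin":0}]'
python3 - <<'E'
from h import *
q=manip.camera("top")
for n in("sled","blank"):
  for d in manip.search_frame(q,n)[:4]: print(n,round(d["conf"],2),d["location"].round(0) if hasattr(d["location"],"round") else d["location"])
E
```

```text
clock: 16.75
eef_pos: [579.5, -160.2, 47.3]
eef_rot: [-3.14, 0.002, 1.533]
wrist_force: [2.0, 1.6, -3.7]
finger_gap: 28.5
sled 0.64 [566.7, -15.3, 38.9]
blank 0.94 [502.6, -561.4, 33.9]
blank 0.76 [636.0, -353.9, 32.7]
blank 0.69 [591.3, -63.8, 75.6]
blank 0.58 [310.6, -439.6, 34.6]
```

```bash
python3 -m crank '[{"offset":[0,0.002,0],"spin":0},{"offset":[0.0002,0.006,0],"spin":0},{"offset":[0.0004,0.011,0],"spin":0},{"offset":[0.0006,0.016,0],"spin":0},{"offset":[0.0008,0.022,0],"spin":0},{"offset":[0.001,0.028,0],"spin":0},{"offset":[0.0012,0.033,0],"spin":0},{"offset":[0.0013,0.035,0],"spin":0}]'
python3 -m crank '[{"offset":[0,0.002,0],"spin":0},{"offset":[0.0002,0.006,0],"spin":0},{"offset":[0.0004,0.011,0],"spin":0},{"offset":[0.0006,0.016,0],"spin":0},{"offset":[0.0008,0.022,0],"spin":0},{"offset":[0.001,0.028,0],"spin":0},{"offset":[0.0012,0.033,0],"spin":0},{"offset":[0.0013,0.035,0],"spin":0}]'
python3 -m crank '[{"offset":[0,0,0],"spin":0},{"offset":[0,0,0],"spin":0},{"offset":[0,0,0],"spin":0},{"offset":[0,0,0],"spin":0},{"offset":[0,0,0],"spin":0},{"offset":[0,0,0],"spin":0},{"offset":[0,0,0],"spin":0},{"offset":[0,0,0],"spin":0}]'
```

```text
clock: 17.57
eef_pos: [580.7, -124.9, 47.3]
eef_rot: [-3.139, 0.002, 1.533]
wrist_force: [1.5, -1.2, -4.4]
finger_gap: 28.7
clock: 18.23
eef_pos: [582.0, -89.0, 47.3]
eef_rot: [-3.139, 0.001, 1.534]
wrist_force: [1.4, -1.2, -3.6]
finger_gap: 28.6
clock: 18.9
eef_pos: [582.0, -89.0, 47.3]
eef_rot: [-3.139, 0.001, 1.534]
wrist_force: [1.5, 1.1, -3.4]
finger_gap: 28.4
```

```bash
python3 -m crank '[{"offset":[0,0,0],"spin":0},{"offset":[0,0,0],"spin":0},{"offset":[0,0,0],"spin":0},{"offset":[0,0,0],"spin":0},{"offset":[0.002,0,0],"spin":0},{"offset":[0.004,0,0],"spin":0},{"offset":[0.005,0,0],"spin":0},{"offset":[0.005,0,0],"spin":0}]' 0.68
python3 -m crank '[{"offset":[0,0,0],"spin":0},{"offset":[0,0,0],"spin":0},{"offset":[0,0,0],"spin":0},{"offset":[0,0,0],"spin":0},{"offset":[0,0,0],"spin":0},{"offset":[0,0,0],"spin":0},{"offset":[0,0,0],"spin":0},{"offset":[0,0,0],"spin":0}]' 0.3 3
```

```text
clock: 19.57
eef_pos: [587.2, -89.1, 47.4]
eef_rot: [-3.139, 0.001, 1.534]
wrist_force: [-0.4, 0.1, 0.2]
finger_gap: 63.8
clock: 20.23
eef_pos: [587.2, -89.1, 47.4]
eef_rot: [-3.139, 0.001, 1.534]
wrist_force: [1.2, -0.3, -0.4]
finger_gap: 38.9
```

```bash
python3 -m crank '[{"offset":[-0.005,0,0],"spin":0},{"offset":[-0.005,0,0],"spin":0},{"offset":[-0.005,0,0.01],"spin":0},{"offset":[-0.005,0,0.03],"spin":0},{"offset":[-0.005,0,0.06],"spin":0},{"offset":[-0.005,0,0.1],"spin":0},{"offset":[-0.005,0,0.14],"spin":0},{"offset":[-0.005,0,0.18],"spin":0}]' 0.68
python3 -m crank '[{"offset":[0,0,0.015],"spin":0},{"offset":[0,0.02,0.025],"spin":0},{"offset":[0.002,0.05,0.025],"spin":0},{"offset":[0.003,0.08,0.025],"spin":0},{"offset":[0.004,0.11,0.025],"spin":0},{"offset":[0.005,0.14,0.025],"spin":0},{"offset":[0.006,0.165,0.025],"spin":0},{"offset":[0.006,0.17,0.025],"spin":0}]'
python3 -m crank '[{"offset":[0,0,0],"spin":0},{"offset":[0,0,-0.03],"spin":0},{"offset":[0,0,-0.06],"spin":0},{"offset":[0,0,-0.09],"spin":0},{"offset":[0,0,-0.12],"spin":0},{"offset":[0,0,-0.14],"spin":0},{"offset":[0,0,-0.15],"spin":0},{"offset":[0,0,-0.15],"spin":0}]'
python3 - <<'E'
from h import *
p=manip.camera("scene")
f=lambda p,u,v,w,h,k:cv2.resize(p["pixels"][v:v+h,u:u+w,::-1],None,fx=k,fy=k,interpolation=cv2.INTER_CUBIC)
cv2.imwrite("pics/g5.png",f(p,240,160,160,120,5))
w=manip.read_state()["eef_pos"];print(w,(proj(p,w)[0]+.5-[240,160])*5,"h",[((proj(p,[w[0]+4.5+dx,w[1],78])[0]+.5-[240,160])*5).round() for dx in(-17,18)])
E
```

```text
clock: 20.9
eef_pos: [581.6, -89.0, 230.2]
eef_rot: [-3.139, 0.002, 1.534]
wrist_force: [0.8, 0.3, 0.4]
finger_gap: 64.3
clock: 21.57
eef_pos: [587.2, 84.3, 256.0]
eef_rot: [-3.139, 0.001, 1.537]
wrist_force: [-0.3, 0.0, -1.1]
finger_gap: 63.9
clock: 22.23
eef_pos: [586.5, 83.3, 104.4]
eef_rot: [-3.136, 0.002, 1.536]
wrist_force: [0.5, -0.3, 0.5]
finger_gap: 63.8
[587.25984201  83.56222404 106.20497537] [529.05070616 370.28142706] h [array([543., 405.]), array([500., 441.])]
```

View pics/g5.png

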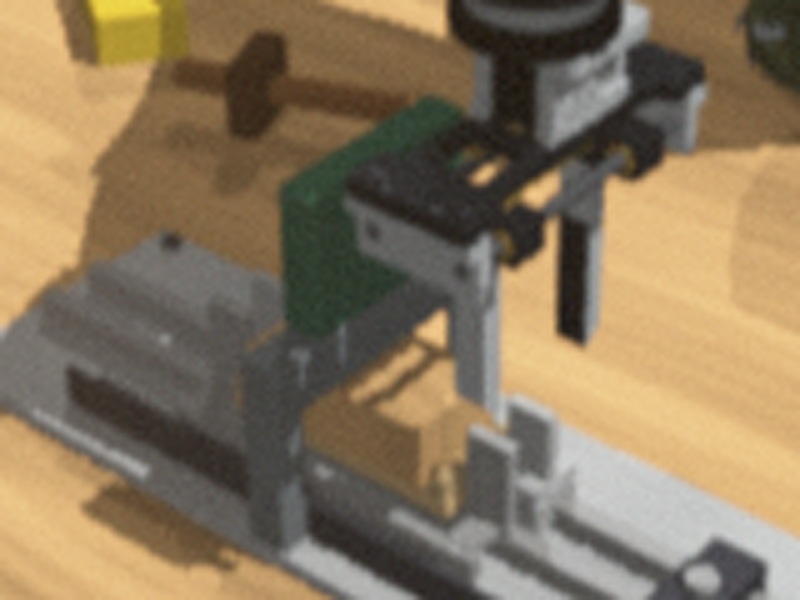

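```bash
python3 -m crank '[{"offset":[0.0015,-0.003,0],"spin":0},{"offset":[0.0015,-0.003,-0.012],"spin":0},{"offset":[0.0015,-0.003,-0.024],"spin":0},{"offset":[0.0015,-0.003,-0.036],"spin":0},{"offset":[0.0015,-0.003,-0.046],"spin":0},{"offset":[0.0015,-0.003,-0.054],"spin":0},{"offset":[0.0015,-0.003,-0.058],"spin":0},{"offset":[0.0015,-0.003,-0.058],"spin":0}]'
python3 -m crank '[{"offset":[0,0,0],"spin":0},{"offset":[0,0,0],"spin":0},{"offset":[0,0,0],"spin":0},{"offset":[0,0,0],"spin":0},{"offset":[0,0,0],"spin":0},{"offset":[0,0,0],"spin":0},{"offset":[0,0,0],"spin":0},{"offset":[0,0,0],"spin":0}]' 0.2 30
python3 -m crank '[{"offset":[0,0,0],"spin":0},{"offset":[0,0,0],"spin":0},{"offset":[0,0,0],"spin":0},{"offset":[0,0,0],"spin":0},{"offset":[0,0,0],"spin":0},{"offset":[0,0,0],"spin":0},{"offset":[0,0,0],"spin":0},{"offset":[0,0,0],"spin":0}]'
```

```text
clock: 22.95
eef_pos: [588.3, 80.6, 47.0]
eef_rot: [-3.137, 0.002, 1.536]
wrist_force: [0.3, 0.4, 0.6]
finger_gap: 63.7
clock: 23.62
eef_pos: [588.1, 80.7, 47.4]
eef_rot: [-3.137, 0.002, 1.536]
wrist_force: [-6.0, -0.2, 3.6]
finger_gap: 28.5
clock: 24.28
eef_pos: [588.1, 80.7, 47.5]
eef_rot: [-3.137, 0.002, 1.536]
wrist_force: [-3.7, -0.2, 0.0]
finger_gap: 28.4
```

```bash
python3 -m crank '[{"offset":[0,0.002,0],"spin":0},{"offset":[0.0002,0.006,0],"spin":0},{"offset":[0.0004,0.011,0],"spin":0},{"offset":[0.0006,0.016,0],"spin":0},{"offset":[0.0008,0.021,0],"spin":0},{"offset":[0.0009,0.026,0],"spin":0},{"offset":[0.0011,0.029,0],"spin":0},{"offset":[0.0011,0.03,0],"spin":0}]'
python3 -m crank '[{"offset":[0,0.002,0],"spin":0},{"offset":[0.0002,0.006,0],"spin":0},{"offset":[0.0004,0.01,0],"spin":0},{"offset":[0.0006,0.014,0],"spin":0},{"offset":[0.0007,0.018,0],"spin":0},{"offset":[0.0008,0.022,0],"spin":0},{"offset":[0.0009,0.025,0],"spin":0},{"offset":[0.0009,0.025,0],"spin":0}]'
python3 - <<'E'
from h import *
p=manip.camera("scene")
f=lambda p,u,v,w,h,k:cv2.resize(p["pixels"][v:v+h,u:u+w,::-1],None,fx=k,fy=k,interpolation=cv2.INTER_CUBIC)
cv2.imwrite("pics/g6.png",f(p,260,180,160,120,5))
E
```

```text
clock: 24.95
eef_pos: [589.2, 111.4, 47.5]
eef_rot: [-3.137, 0.001, 1.537]
wrist_force: [-4.3, -2.1, 0.2]
finger_gap: 28.3
clock: 25.62
eef_pos: [590.1, 137.2, 47.4]
eef_rot: [-3.137, 0.001, 1.537]
wrist_force: [-3.5, 2.3, 1.0]
finger_gap: 28.5
```

View pics/g6.png

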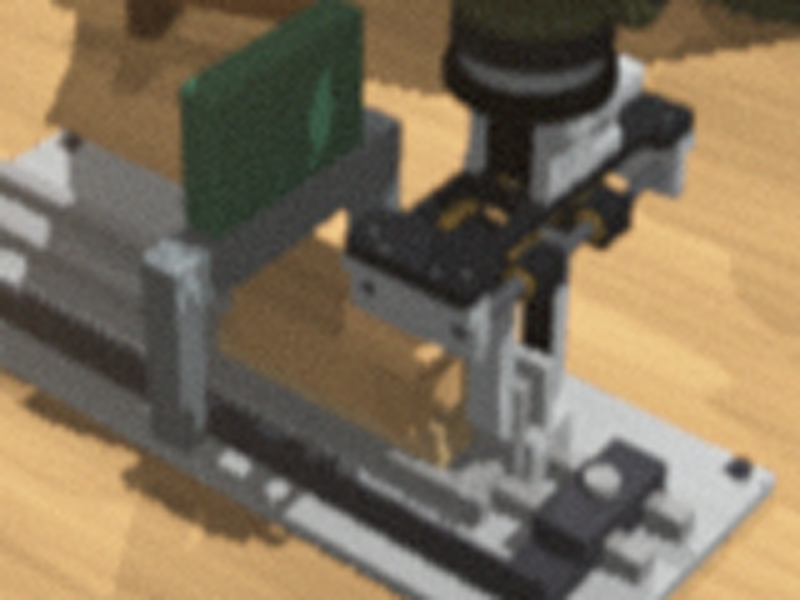

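```bash
python3 -m crank '[{"offset":[0,0.002,0],"spin":0},{"offset":[0.0002,0.004,0],"spin":0},{"offset":[0.0002,0.006,0],"spin":0},{"offset":[0.0003,0.008,0],"spin":0},{"offset":[0.0004,0.01,0],"spin":0},{"offset":[0.0004,0.012,0],"spin":0},{"offset":[0.0005,0.013,0],"spin":0},{"offset":[0.0005,0.014,0],"spin":0}]'
python3 -m crank '[{"offset":[0,0.001,0],"spin":0},{"offset":[0,0.002,0],"spin":0},{"offset":[0.0001,0.003,0],"spin":0},{"offset":[0.0001,0.004,0],"spin":0},{"offset":[0.0002,0.005,0],"spin":0},{"offset":[0.0002,0.006,0],"spin":0},{"offset":[0.0002,0.006,0],"spin":0},{"offset":[0.0002,0.006,0],"spin":0}]'
```

```text
clock: 26.33
eef_pos: [590.7, 151.2, 47.5]
eef_rot: [-3.137, 0.001, 1.537]
wrist_force: [-3.3, -1.5, 1.5]
finger_gap: 28.5
clock: 27.0
eef_pos: [590.9, 157.4, 47.4]
eef_rot: [-3.137, 0.001, 1.538]
wrist_force: [-2.4, 0.8, -0.5]
finger_gap: 28.7
```

```bash
python3 -m crank '[{"offset":[0,0.001,0],"spin":0},{"offset":[0,0.002,0],"spin":0},{"offset":[0.0001,0.003,0],"spin":0},{"offset":[0.0001,0.004,0],"spin":0},{"offset":[0.0002,0.004,0],"spin":0},{"offset":[0.0002,0.004,0],"spin":0},{"offset":[0.0002,0.004,0],"spin":0},{"offset":[0.0002,0.004,0],"spin":0}]'
```

```text
clock: 27.67
eef_pos: [591.0, 160.7, 47.5]
eef_rot: [-3.137, 0.002, 1.537]
wrist_force: [-3.4, -6.9, 2.8]
finger_gap: 28.8
```

```bash
python3 -m crank '[{"offset":[0,0.001,0],"spin":0},{"offset":[0,0.002,0],"spin":0},{"offset":[0.0001,0.003,0],"spin":0},{"offset":[0.0001,0.004,0],"spin":0},{"offset":[0.0002,0.004,0],"spin":0},{"offset":[0.0002,0.004,0],"spin":0},{"offset":[0.0002,0.004,0],"spin":0},{"offset":[0.0002,0.004,0],"spin":0}]'
```

```text
clock: 28.33
eef_pos: [591.0, 160.9, 47.4]
eef_rot: [-3.135, 0.007, 1.536]
wrist_force: [-6.8, -28.6, 6.1]
finger_gap: 28.3
```

```bash
python3 -m crank '[{"offset":[0,0,0],"spin":0},{"offset":[0,0,0],"spin":0},{"offset":[0,0,0],"spin":0},{"offset":[0,0,0],"spin":0},{"offset":[0,0,0],"spin":0},{"offset":[0,0,0],"spin":0},{"offset":[0,0,0],"spin":0},{"offset":[0,0,0],"spin":0}]'
python3 -m crank '[{"offset":[0,0,0],"spin":0},{"offset":[0,0,0],"spin":0},{"offset":[0,0,0],"spin":0},{"offset":[0,0,0],"spin":0},{"offset":[0.002,0,0],"spin":0},{"offset":[0.004,0,0],"spin":0},{"offset":[0.005,0,0],"spin":0},{"offset":[0.005,0,0],"spin":0}]' 0.68
python3 -m crank '[{"offset":[0,0,0],"spin":0},{"offset":[0,0,0],"spin":0},{"offset":[0,0,0],"spin":0},{"offset":[0,0,0],"spin":0},{"offset":[0,0,0],"spin":0},{"offset":[0,0,0],"spin":0},{"offset":[0,0,0],"spin":0},{"offset":[0,0,0],"spin":0}]' 0.3 3
```

```text
clock: 29.0
eef_pos: [591.0, 160.6, 47.4]
eef_rot: [-3.135, 0.008, 1.537]
wrist_force: [-3.4, -6.8, 2.4]
finger_gap: 28.6
clock: 29.67
eef_pos: [596.2, 160.8, 47.4]
eef_rot: [-3.135, 0.008, 1.537]
wrist_force: [0.1, 1.0, 0.2]
finger_gap: 64.1
clock: 30.33
eef_pos: [596.1, 160.8, 47.4]
eef_rot: [-3.135, 0.008, 1.537]
wrist_force: [-0.6, -0.2, -0.1]
finger_gap: 39.1
```

Tab fully out, so it is locked. Open, lift and retreat, then check from the camera.

```bash
python3 -m crank '[{"offset":[-0.003,0,0],"spin":0},{"offset":[-0.004,0,0],"spin":0},{"offset":[-0.004,0,0.01],"spin":0},{"offset":[-0.004,0,0.03],"spin":0},{"offset":[-0.004,0,0.06],"spin":0},{"offset":[-0.004,0,0.1],"spin":0},{"offset":[-0.004,0,0.14],"spin":0},{"offset":[-0.004,0,0.18],"spin":0}]' 0.7
python3 -m crank '[{"offset":[-0.01,0.02,0.01],"spin":0},{"offset":[-0.03,0.05,0.02],"spin":0},{"offset":[-0.06,0.08,0.02],"spin":0},{"offset":[-0.09,0.11,0.02],"spin":0},{"offset":[-0.12,0.14,0.02],"spin":0},{"offset":[-0.15,0.17,0.02],"spin":0},{"offset":[-0.17,0.19,0.02],"spin":0},{"offset":[-0.17,0.19,0.02],"spin":0}]'
python3 - <<'E'
from h import *
p=manip.camera("scene");q=manip.camera("top")
f=lambda p,u,v,w,h,k:cv2.resize(p["pixels"][v:v+h,u:u+w,::-1],None,fx=k,fy=k,interpolation=cv2.INTER_CUBIC)
cv2.imwrite("pics/g7.png",np.vstack([f(p,220,180,200,100,3),f(q,180,130,200,90,3)]))
for n in("offcut","driver","marker"):
  for c in(p,q): print(n,[(round(d["conf"],2),np.round(d["location"])) for d in manip.search_frame(c,n)[:1]])
E
```

```text
clock: 31.0
eef_pos: [591.5, 160.7, 230.2]
eef_rot: [-3.135, 0.008, 1.537]
wrist_force: [0.5, 0.2, 0.2]
finger_gap: 65.9
clock: 31.67
eef_pos: [417.9, 353.9, 251.4]
eef_rot: [-3.135, 0.007, 1.541]
wrist_force: [-0.2, -0.5, -0.2]
finger_gap: 65.9
offcut [(0.81, array([549., 429.,  17.]))]
offcut [(0.73, array([558., 416.,  19.]))]
driver [(0.61, array([343., 252.,  14.]))]
driver [(0.78, array([334., 246.,  17.]))]
marker [(0.95, array([ 358., -274.,   32.]))]
marker [(0.62, array([ 346., -283.,   36.]))]
```

View pics/g7.png

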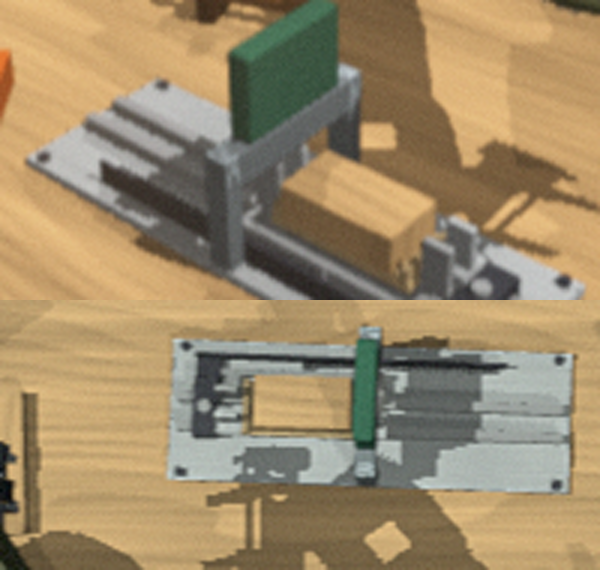

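The picture shows the sled beyond the bridge with its nose at the dark stop (top view, about (220,400)). The blank lies flat on the bed (top view, (300,405)), and the gripper is clear of everything.

```bash
python3 -c "
from cell import manip
print(manip.sign_off())"
```

```text
the job is handed in; nothing more can be done
None
```

I laid the plain wood blank flat and lengthwise between the sled's shoulders. I then slid the sled by the rear grip until it sat astride the bridge and let it lock. From the other side I drew it by the front grip until its nose met the end stop. I handed it in after about 32 s of the 72 s allowed.

- **Locking:** After each release I closed the fingers lightly (3 N) on the grip. They measured 38.9 mm and 39.1 mm, which means the lock tab was fully out both times.
- **End stop:** The sled stopped moving at the end stop, and pushing against it gave about 29 N at the wrist. I did not measure the remaining gap between nose and stop.
- **Final picture:** The blank was still flat on the bed, the sled was at the stop, and the gripper was clear of everything. The offcut, screwdriver and marking gauge were found where they started, within the detector's error. The top camera had missed the offcut at the start, so only the scene camera compares it before and after.
- **Disagreements:** The two cameras differed by about 4–6 mm along the track. The first squeeze was about 3 mm off centre across the track and pushed sideways with 26 N. I corrected this from the force reading before moving the sled.

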